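# Cover the heating bath with its lid

## Robot

A 7-joint arm with a two-finger parallel gripper is mounted at the origin on the work surface. World frame = base frame: x ahead of the robot, y to its left, z up, the work surface at z = 0. Lengths are in m, angles in rad, forces in N, time in s.
With the tool pointing down it reaches from about 0.4 to 0.875 m from the base axis. Payload 19.3 kg.
Tool frame: the origin (TCP) lies midway between the tips of the shut fingers; the grasp point (between the pads) lies 19 mm behind it; z points along the fingers, y is the line along which they close (so a half turn about z gives the same grasp; the last joint's range is limited). The gripper opens to 85 mm and grips with 20 to 120 N. Pads are 22 mm wide; open, the fingers measure 114 mm over their backs; the gripper's body (76 mm by 85 mm) begins 54 mm behind the grasp point. The pads swing forward as they close: fully open they stand 13 mm farther back than shut.
Start: joints at [1.111, 0.521, -0.036, 1.599, 0.021, 1.021, -0.113], TCP at [0.237, -0.578, 0.231] pointing down, gripper open.
Joint ranges: [-2.91, 2.91], [-0.3, 2.13], [-1.5, 1.42], [0.17, 2.43], [-1.26, 4.41], [0.16, 1.93], [-2.52, 2.52]. Speed limits (rad/s): [1.89, 1.89, 2.39, 2.39, 3.01, 3.01, 3.01].

## Interface

Orientations are given as [roll, pitch, yaw] about the fixed x, y, z axes, in that order (R = Rz(yaw) Ry(pitch) Rx(roll)).
In Python, from workcell import * gives the robot as it stands. The module is installed in compiled form; this text tells all that it offers.
- The arm moves only by the tool play_rows, never from a script. Its argument "deltas" is a list of rows, each a list of 7 numbers: the shift along the tool's x, y, z in units of 500 mm (1.0 is 500 mm), then the turn, a rotation vector about the tool's x, y, z in units of 120 degrees (1.0 is 120 degrees), then the closure, from 0 (fully open) to 1 (shut). A call has 1 to 10 rows; each row is the pose to reach, as a shift and turn from the pose commanded when the call began, along the tool's axes at that moment; what a row does not reach only later rows make up. A row lasts 1/10 s, in which the tool goes at most 50 mm and 8.59 degrees, less where a joint would pass 70% of its speed; a pose out of reach is approached as far as the arm can. A call with a number of a shift or a turn outside -1 to 1 is refused whole. A call with a gripper value outside its range is refused whole. The fingers move at their own pace and stop on an object; "newtons" is the grip in N (left out, the last holds). Time passes only in rows, so rows that repeat a pose let the fingers close. It gives the time, the measured TCP pose, the force, the opening and the grip force at its end, in the units of the state.
- observe(): the state, without advancing time (a new reading comes with each control period).
- grab_frame(name): name is "scene" or "top" or "wrist"; returns the picture (420x560x3 uint8, red, green, blue); there is no depth.
- get_calibration(name): a dict with "fovy" (degrees; the focal length in pixels is half the picture's height over the tangent of half this angle, whatever the lens; pixels are square), "cx", "cy" (the principal point, pixels), "xyz" and "rotation" of the camera in the world. Camera axes: x right, y down, z forward; pixel columns grow to the right and rows downward; lengths in m; the calibration is good to about 2 mm. The wrist camera is an equidistant fisheye: a pixel r from the principal point sees the ray r / f radians off the axis. A picture is of the moment at which its call begins: read the wrist's pose just before it. get_calibration takes no time and is no camera call; for the wrist camera it gives the pose at the moment of the call.
- job_done(): hands the job in; it is judged then, once.
The state is a dict: "clock": time; "qpos": joint angles; "qd": joint speeds; "joint_efforts": joint torques, N m; "position": TCP position; "tool_rot": TCP orientation; "force": force on the tool from outside, world axes, zero at the start; "moment": the same for the moment, N m; "grip_width": finger opening in m; "finger_force": force on a finger pad.
Only numpy, scipy, OpenCV 4.12 (cv2) and the standard library are available. Lean on these libraries where they do the work, as an engineer would, in place of code of your own. Each camera call takes 0.05 s, during which the arm holds its last target. There are 200 camera calls.

## Task

Put the wide steel lid onto the open white heating bath so that it closes the bath: seated fully down on the rim, level, and left there by itself. Set it down gently rather than dropping it. The small steel lid belongs to another vessel: leave it where it lies.

Things in the scene. Friction and masses are not known exactly. Their poses are not given: they have to be found in the camera images.
- bath_rim (a point): Centre of the mouth of the open heating bath, level with its rim's top, 120 mm above the table. A white round pot with a black band at the rim, on a white base with a small control panel; it does not move. Mouth 152 mm in inner diameter, 172 mm outside; empty, about 65 mm deep. Two black side grips, below the rim, reach 107 mm from the axis.
- lid_knob (a point): Centre of the upright black cylindrical knob (28 mm diameter, 42 mm high) in the middle of the wide lid, the one to use; z up the knob. It is 37 mm above the lid's underside, 25 mm above the underside of the flange that rests on the rim, 21 mm above the flange's top. Yaw is of no matter.
- small_lid_knob (a point): Centre of the knob of the small lid, not to be used: same shape and knob as the wide lid, but its flange is only 116 mm in diameter. It too lies loose on the table.
- lid: The wide lid: loose, round, bright steel, 0.28 to 0.46 kg, lying right way up. Flange 180 mm in diameter, 4 mm thick; below it a bevelled centring plug 126 mm in diameter, 12 mm deep, with 13 mm of play all round in the bath's mouth. Origin: centre of the plug's underside, 37 mm below lid_knob.
Not all that is in view belongs to the job. What is shaped like the lid but blue or yellow is not meant.

How it is judged:
At the end, for the whole second after the job is handed in: The wide lid sits on the bath's rim, right way up: its knob within 18 mm of the bath's axis, its flange down on the rim (knob centre 21 to 28 mm above the rim's height; 25 when seated), level within 4 degrees, released and at rest (horizontal distance between lid_knob and bath_rim below 0.018 m and z of lid_knob in the frame of bath_rim between 0.021 and 0.028 m and angle between lid_knob's own z axis and vertical below 0.07 rad and linear speed of lid below 0.02 m/s); the robot touches nothing.
It fails at once if the small lid is moved by more than 30 mm (distance of small_lid_knob from where it was at the start of the episode above 0.03 m).
It fails at once if the lid comes down on the bath fast (over 0.45 m/s), as when dropped from more than about 10 mm (horizontal distance between lid_knob and bath_rim below 0.06 m and z of lid_knob in the frame of bath_rim below 0.06 m and linear speed of lid above 0.45 m/s).
It also fails if it takes over 38 s, if anything falls off the work surface, if the arm or the gripper's body presses on something with over 40 N, if the wrist force passes 120 N, or if a joint passes its speed limit or range.

## Working session

There is one attempt and no reset: what is moved stays moved. The work goes in short steps, Python scripts to look and compute and a tool call to move; the robot and the scene stay as the last step left them, time stands still between calls to the robot, and variables do not carry over. Pictures are saved under pics/ and viewed, at most 10 in all, crops included, and the job is handed in when it is done.

Besides the shell and the picture viewer there is one more tool, called after "Emit:" by a JSON object that holds its "method" and its "body". play_rows: Moves the arm, as the interface text tells. Its arguments: {"type":"object","properties":{"deltas":{"type":"array"},"newtons":{"type":"number"}},"required":["deltas"]}

```bash
mkdir -p pics; python3 - <<'E'
from workcell import *
import cv2
for n in("scene","top"):
    c=get_calibration(n);print(n,c)
    cv2.imwrite(f"pics/{n}0.png",cv2.cvtColor(grab_frame(n),cv2.COLOR_RGB2BGR))
s=observe();print(s["clock"],s["position"],s["tool_rot"],s["force"])
E
```

```text
scene {'fovy': 56.30929352961933, 'cx': 274.778038825451, 'cy': 214.39772000027935, 'xyz': array([ 1.0405647 , -0.25934828,  0.62951657]), 'rotation': array([-2.30365242, -0.01609834,  1.17332593])}
top {'fovy': 48.883312870390505, 'cx': 282.798737129167, 'cy': 204.34823162869273, 'xyz': array([ 0.38936853, -0.03770536,  1.19252016]), 'rotation': array([-3.0725487 , -0.00624448, -1.57852171])}
0.1 [ 0.23737203 -0.57786307  0.23080482] [-3.14061136e+00  7.67156626e-05  3.89782744e-01] [-0.63277373 -0.01180746 -0.59674235]
```

View pics/scene0.png

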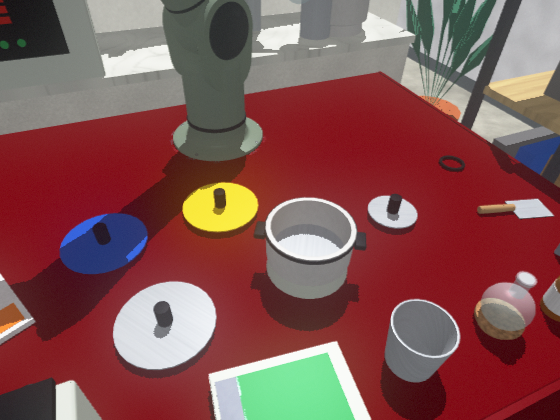

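View pics/top0.png

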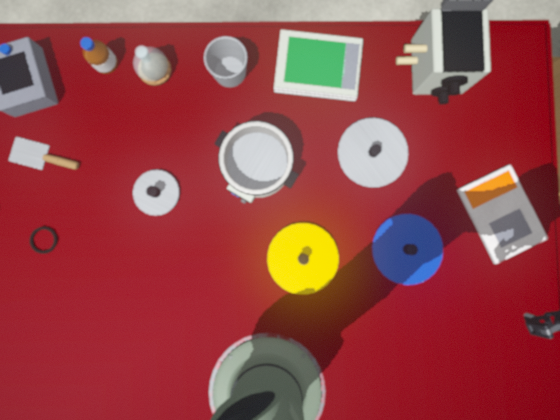

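Candidates in the top view are steel (373,152), small steel (156,192), yellow (303,258) and blue (408,249). The bright-steel disc about 70 px wide at (373,152) fits "wide steel lid". The one at (156,192) is only about 46 px wide, so it is the small lid. I'll confirm this in a crop.

```bash
cat > h.py <<'E'
import numpy as np,cv2
from workcell import *
from scipy.spatial.transform import Rotation as R
def ray(cal,u,v,fish=False):
    f=210/np.tan(np.radians(cal["fovy"])/2); x=np.array([u-cal["cx"],v-cal["cy"]])/f
    if fish:
        r=np.hypot(*x); d=np.array([*(x/max(r,1e-9)*np.sin(r)),np.cos(r)])
    else: d=np.array([*x,1.])
    rot=np.array(cal["rotation"]); M=rot if rot.shape==(3,3) else R.from_euler("xyz",rot).as_matrix()
    return M@d
def at(cal,u,v,z,fish=False):
    d=ray(cal,u,v,fish);p=cal["xyz"];return p+d*(z-p[2])/d[2]
E
python3 - <<'E'
from h import *
im=cv2.imread("pics/top0.png")
cv2.imwrite("pics/crop0.png",cv2.resize(im[100:240,120:420],(800,373),interpolation=cv2.INTER_CUBIC))
c=get_calibration("top")
for n,u,v,z in(("lid flange",373,152.5,.016),("knobtop",376,148,.058),("bath rim",256,159,.12),("small",156,192,.016),("base",267,390,0)):print(n,at(c,u,v,z))
E
```

```text
lid flange [ 0.60283129 -0.27903304  0.016     ]
knobtop [ 0.60645929 -0.2781231   0.058     ]
bath rim [0.57039228 0.01696047 0.12      ]
small [0.50462929 0.2777615  0.016     ]
base [ 0.00373869 -0.00241075  0.        ]
```

View pics/crop0.png

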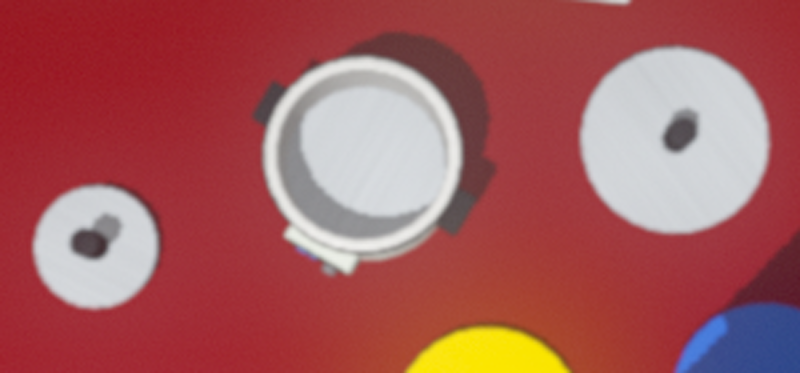

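The crop shows plain steel lids at both ends. The right one, centre about (675,140) in the crop and 188 px wide, is the wide lid; the left one is 125 px wide. The rim centre is about (363,154.5) in the crop, or (256,158) in full. I'll go above the wide lid.

Emit:
{"method": "play_rows", "body": {"deltas": [[0.07,-0.02,0,0,0,0,0],[0.16,-0.05,0,0,0,0,0],[0.25,-0.08,0,0,0,0,0],[0.34,-0.1,0,0,0,0,0],[0.43,-0.13,0,0,0,0,0],[0.52,-0.16,0,0,0,0,0],[0.62,-0.19,0.02,0,0,0,0],[0.72,-0.22,0.04,0,0,0,0],[0.82,-0.25,0.06,0,0,0,0],[0.904,-0.275,0.08,0,0,0,0]], "newtons": 60}}

```text
clock: 1.1
position: [0.6013, -0.2804, 0.1918]
tool_rot: [-3.142, 0.0, 0.39]
force: [-0.3, -1.4, 0.7]
grip_width: 0.0851
finger_force: 0.0
```

Emit:
{"method": "play_rows", "body": {"deltas": [[0,0,0,0,0,0,0],[0,0,0,0,0,0,0],[0,0,0,0,0,0,0]]}}

```text
clock: 1.4
position: [0.5992, -0.2829, 0.1922]
tool_rot: [3.141, 0.001, 0.389]
force: [0.2, 0.5, -0.5]
grip_width: 0.0854
finger_force: 0.0
```

```bash
python3 - <<'E'
from h import *
s=observe();print(s["clock"],s["position"],s["tool_rot"],s["force"],s["qpos"])
c=get_calibration("wrist");print(c)
im=grab_frame("wrist");cv2.imwrite("pics/w1.png",cv2.cvtColor(im,cv2.COLOR_RGB2BGR))
E
```

```text
1.4 [ 0.59922179 -0.28286755  0.19219359] [3.14135953e+00 8.17399779e-04 3.88649657e-01] [ 0.19208248  0.47351452 -0.48142865] [ 0.41463249  0.62213109 -0.09940092  1.52637299  0.0697675   0.99700103
 -0.88632302]
{'fovy': 65.70646984690485, 'cx': 275.94844625229865, 'cy': 210.49968939448618, 'xyz': array([ 0.67459958, -0.25142994,  0.33372526]), 'rotation': array([ 2.82288275e+00, -1.40355688e-04, -1.18217262e+00])}
```

View pics/w1.png

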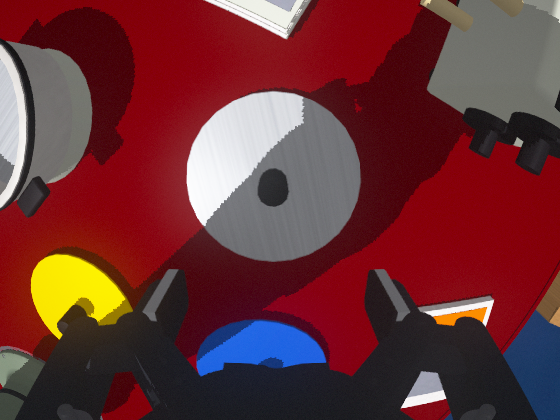

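The wrist view shows the wide lid with flange edges at left 187, right 361, top 90 and bottom 262, and the knob at about (273,187).

```bash
python3 - <<'E'
from h import *
c=get_calibration("wrist");s=observe()
P=[at(c,u,v,.016,True) for u,v in((187,176),(361,177),(274,90),(274,262))]
print(P, np.linalg.norm(P[0]-P[1]),np.linalg.norm(P[2]-P[3]))
L=np.mean(P,0);print("lid",L,"knob mid",at(c,273,187,.037,True))
M=R.from_euler("xyz",s["tool_rot"])
d=M.inv().apply(np.array([*L[:2],.026])-s["position"]);print("tool delta units",d/.5)
t=get_calibration("top");print("bath",at(t,255.9,157.9,.12))
sc=get_calibration("scene")
for u,v in((273,186),):pass
E
```

```text
[array([ 0.57747846, -0.19320597,  0.016     ]), array([ 0.64375653, -0.35835645,  0.016     ]), array([ 0.68918546, -0.24385727,  0.016     ]), array([ 0.52167899, -0.31203823,  0.016     ])] 0.17795353984296816 0.18085094118444556
lid [ 0.60802486 -0.27686448  0.016     ] knob mid [ 0.60440568 -0.27752252  0.037     ]
tool delta units [ 0.02135419 -0.00512238  0.33288272]
bath [0.5729941  0.01718492 0.12      ]
```

Emit:
{"method": "play_rows", "body": {"deltas": [[0.01,-0.002,0.04,0,0,0,0],[0.016,-0.004,0.1,0,0,0,0],[0.016,-0.004,0.16,0,0,0,0],[0.016,-0.004,0.22,0,0,0,0],[0.016,-0.004,0.26,0,0,0,0],[0.016,-0.004,0.29,0,0,0,0],[0.016,-0.004,0.31,0,0,0,0],[0.016,-0.004,0.325,0,0,0,0],[0.016,-0.004,0.332,0,0,0,0],[0.016,-0.004,0.332,0,0,0,0]]}}

```text
clock: 2.45
position: [0.6067, -0.2771, 0.0264]
tool_rot: [3.141, -0.0, 0.39]
force: [0.1, 0.1, 0.6]
grip_width: 0.0858
finger_force: 0.0
```

Emit:
{"method": "play_rows", "body": {"deltas": [[0,0,0,0,0,0,0.3],[0,0,0,0,0,0,0.5],[0,0,0,0,0,0,0.7],[0,0,0,0,0,0,1],[0,0,0,0,0,0,1],[0,0,0,0,0,0,1],[0,0,0,0,0,0,1],[0,0,0,0,0,0,1]], "newtons": 70}}

```text
clock: 3.25
position: [0.6068, -0.2769, 0.0268]
tool_rot: [3.141, -0.0, 0.39]
force: [-1.8, 2.5, 6.5]
grip_width: 0.0267
finger_force: 68.6
```

Gripped. I'll lift gently.

Emit:
{"method": "play_rows", "body": {"deltas": [[0,0,-0.01,0,0,0,1],[0,0,-0.03,0,0,0,1],[0,0,-0.07,0,0,0,1],[0,0,-0.12,0,0,0,1],[0,0,-0.18,0,0,0,1],[0,0,-0.24,0,0,0,1],[0,0,-0.3,0,0,0,1],[0,0,-0.35,0,0,0,1],[0,0,-0.38,0,0,0,1],[0,0,-0.4,0,0,0,1]]}}

```text
clock: 4.25
position: [0.6067, -0.277, 0.2276]
tool_rot: [3.141, -0.001, 0.39]
force: [0.0, 0.0, -4.3]
grip_width: 0.0262
finger_force: 69.3
```

```bash
python3 - <<'E'
from h import *
s=observe();print(s["clock"],s["position"],s["tool_rot"],s["force"],s["moment"],s["grip_width"],s["finger_force"])
a=grab_frame("wrist");cv2.imwrite("pics/w2.png",cv2.cvtColor(a,cv2.COLOR_RGB2BGR))
M=R.from_euler("xyz",s["tool_rot"])
print(M.inv().apply(np.array([.573,.017,s["position"][2]])-s["position"])/.5)
E
```

```text
4.25 [ 0.60672546 -0.27702435  0.22759454] [ 3.14089754e+00 -6.81420235e-04  3.89771196e-01] [ 0.0448945   0.02893665 -4.29908566] [-0.00745171 -0.02976306  0.03655009] 0.02620978368283814 69.27134156227112
[ 1.61052977e-01 -5.69572424e-01 -2.86172187e-04]
```

View pics/w2.png

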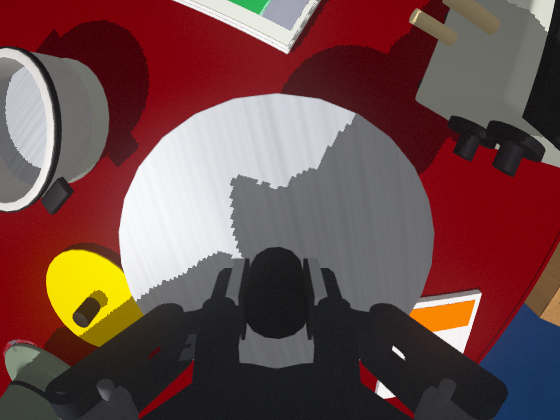

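The lid is held squarely, knob at (277,292) between the pads, flange edge spanning columns 119 to 434. I'll carry it over the bath.

Emit:
{"method": "play_rows", "body": {"deltas": [[0.01,-0.02,0,0,0,0,1],[0.02,-0.07,0,0,0,0,1],[0.035,-0.13,0,0,0,0,1],[0.055,-0.2,0,0,0,0,1],[0.08,-0.28,0,0,0,0,1],[0.1,-0.36,0,0,0,0,1],[0.12,-0.43,0,0,0,0,1],[0.14,-0.49,0,0,0,0,1],[0.152,-0.54,0,0,0,0,1],[0.161,-0.57,0,0,0,0,1]]}}

```text
clock: 5.3
position: [0.5716, 0.0202, 0.2251]
tool_rot: [-3.14, 0.002, 0.392]
force: [-0.1, -0.4, -3.6]
grip_width: 0.0265
finger_force: 69.5
```

Emit:
{"method": "play_rows", "body": {"deltas": [[0,0,0.02,0,0,0,1],[0,0,0.05,0,0,0,1],[0,0,0.07,0,0,0,1],[0,0,0.08,0,0,0,1],[0,0,0.08,0,0,0,1]]}}

```text
clock: 5.8
position: [0.5725, 0.0167, 0.1854]
tool_rot: [-3.141, 0.001, 0.389]
force: [-1.0, -0.1, -3.1]
grip_width: 0.0264
finger_force: 69.5
```

```bash
python3 - <<'E'
from h import *
s=observe();print(s["clock"],s["position"],s["tool_rot"],s["force"],s["moment"],s["finger_force"])
a=[cv2.cvtColor(grab_frame(n),cv2.COLOR_RGB2BGR) for n in("wrist","scene","top")]
for n,i in zip("wst",a):cv2.imwrite(f"pics/{n}3.png",i)
b=cv2.resize(a[1][150:325,200:420],(660,525),interpolation=cv2.INTER_CUBIC)
cv2.imwrite("pics/s3c.png",b)
E
```

```text
5.8 [0.57246819 0.01671608 0.18537983] [-3.14122742e+00  1.42715006e-03  3.89108930e-01] [-0.96875178 -0.10194703 -3.14117298] [0.05742649 0.0123211  0.03348656] 69.46868419647217
```

View pics/s3c.png

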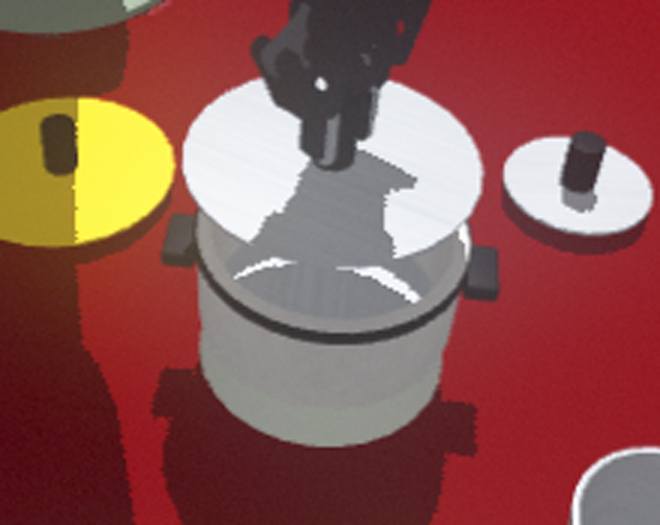

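View pics/w3.png

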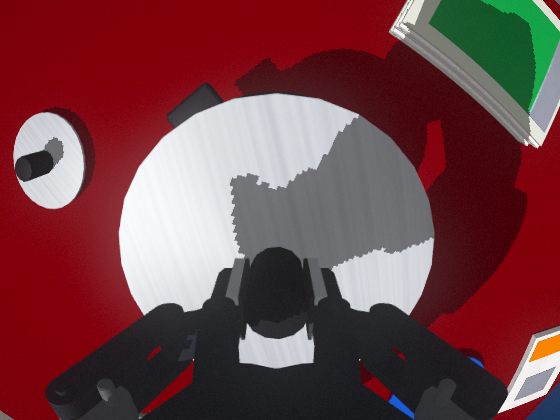

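The crop shows the lid over the bath and level. Its flange spans columns 183 to 484 and the rim 197 to 472, so the centres agree sideways. I'll check the depth direction by projecting into the scene view.

```bash
python3 - <<'E'
from h import *
c=get_calibration("scene");f=210/np.tan(np.radians(c["fovy"])/2)
M=R.from_euler("xyz",c["rotation"])
def ext(x,y,z,r):
    a=np.linspace(0,6.283,400);p=M.inv().apply(np.c_[x+r*np.cos(a),y+r*np.sin(a),0*a+z]-c["xyz"])
    u=f*p[:,0]/p[:,2]+c["cx"];v=f*p[:,1]/p[:,2]+c["cy"]
    return [round(float(q),1) for q in((u.min()-200)*3,(u.max()-200)*3,(v.min()-150)*3,(v.max()-150)*3)]
print("rim crop ext",ext(.573,.017,.12,.086)); print("lid", ext(.5725,.0167,.1854-.0265+.016,.09))
im=cv2.imread("pics/scene0.png");b=cv2.resize(im[150:325,200:420],(660,525),interpolation=cv2.INTER_CUBIC);cv2.imwrite("pics/s0c.png",b)
E
```

```text
rim crop ext [191.9, 466.3, 137.7, 327.1]
lid [184.2, 486.5, 68.6, 264.7]
```

View pics/s0c.png

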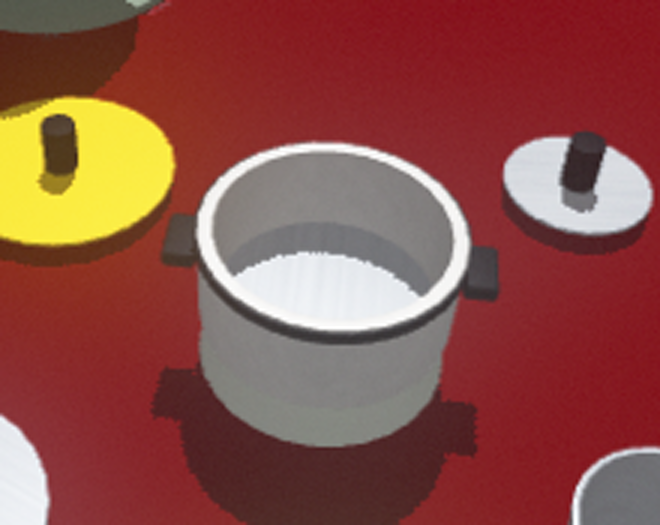

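The rim in the picture spans 196–472 × 142–334, against 192–466 × 138–327 predicted. The bath is therefore about 3 mm further along +x/+y, so I'll shift slightly and descend.

Emit:
{"method": "play_rows", "body": {"deltas": [[0.004,-0.002,0.01,0,0,0,1],[0.006,-0.002,0.025,0,0,0,1],[0.006,-0.002,0.04,0,0,0,1],[0.006,-0.002,0.055,0,0,0,1],[0.006,-0.002,0.068,0,0,0,1],[0.006,-0.002,0.078,0,0,0,1],[0.006,-0.002,0.086,0,0,0,1],[0.006,-0.002,0.092,0,0,0,1],[0.006,-0.002,0.096,0,0,0,1],[0.006,-0.002,0.096,0,0,0,1]]}}

```text
clock: 6.95
position: [0.5752, 0.0193, 0.1381]
tool_rot: [-3.142, 0.0, 0.39]
force: [0.1, 0.7, -4.0]
grip_width: 0.026
finger_force: 69.5
```

Emit:
{"method": "play_rows", "body": {"deltas": [[0,0,0.002,0,0,0,1],[0,0,0.004,0,0,0,1],[0,0,0.005,0,0,0,1],[0,0,0.006,0,0,0,1],[0,0,0.006,0,0,0,1]]}}

```text
clock: 7.45
position: [0.5752, 0.0193, 0.1352]
tool_rot: [-3.142, 0.0, 0.39]
force: [-1.0, 0.5, -3.4]
grip_width: 0.0264
finger_force: 69.5
```

Emit:
{"method": "play_rows", "body": {"deltas": [[0,0,0.001,0,0,0,1],[0,0,0.002,0,0,0,1],[0,0,0.002,0,0,0,1]]}}

```text
clock: 7.75
position: [0.5753, 0.0192, 0.135]
tool_rot: [3.141, -0.0, 0.39]
force: [-4.8, -0.0, 10.5]
grip_width: 0.0266
finger_force: 71.2
```

Contact: +10.5 N at the expected height (0.135). I'll release and retreat.

Emit:
{"method": "play_rows", "body": {"deltas": [[0,0,0,0,0,0,0.6],[0,0,0,0,0,0,0.5],[0,0,0,0,0,0,0.3],[0,0,0,0,0,0,0],[0,0,0,0,0,0,0],[0,0,0,0,0,0,0],[0,0,0,0,0,0,0]], "newtons": 20}}

```text
clock: 8.45
position: [0.5752, 0.0193, 0.1342]
tool_rot: [-3.142, 0.0, 0.39]
force: [-0.0, 0.4, 0.1]
grip_width: 0.0854
finger_force: 0.0
```

Emit:
{"method": "play_rows", "body": {"deltas": [[0,0,-0.02,0,0,0,0],[0,0,-0.05,0,0,0,0],[0,0,-0.09,0,0,0,0],[0,0,-0.14,0,0,0,0],[0,0,-0.19,0,0,0,0],[0,0,-0.23,0,0,0,0],[0,0,-0.26,0,0,0,0],[0,0,-0.26,0,0,0,0]]}}

```text
clock: 9.25
position: [0.576, 0.0194, 0.267]
tool_rot: [3.141, -0.004, 0.39]
force: [-0.2, -0.4, 0.3]
grip_width: 0.0851
finger_force: 0.0
```

```bash
python3 - <<'E'
from h import *
s=observe();print(s["clock"],s["position"],s["force"],s["grip_width"])
c=get_calibration("wrist")
a=[cv2.cvtColor(grab_frame(n),cv2.COLOR_RGB2BGR) for n in("wrist","scene")]
b=cv2.resize(a[1][130:320,220:400],(568,600),interpolation=cv2.INTER_CUBIC)[:560]
cv2.imwrite("pics/s4c.png",b);cv2.imwrite("pics/w4.png",a[0])
E
```

```text
9.25 [0.57602461 0.01938633 0.26695306] [-0.19271073 -0.41066599  0.2698351 ] 0.08508742116682005
```

View pics/s4c.png

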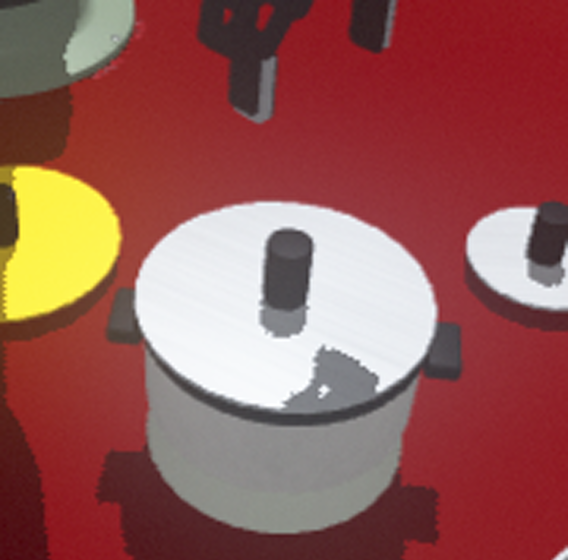

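View pics/w4.png

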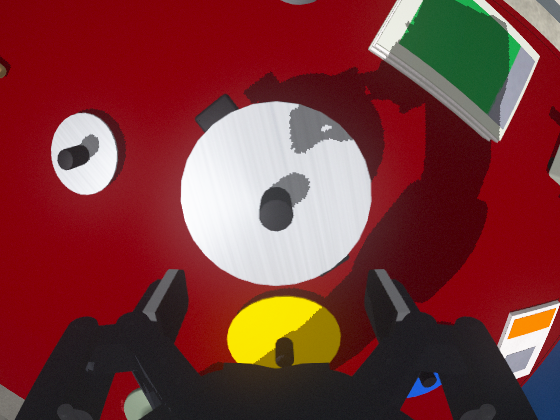

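The lid sits level and centred on the rim: flange 135–437 in the crop, knob at (288,270), with the black band showing evenly below. The gripper is clear, so I'm handing it in.

```bash
python3 -c "
from workcell import *
print(job_done())"
```

```text
the job is handed in; nothing more can be done
None
```

The wide steel lid is on the heating bath, set down gently, level and released, with the small lid left untouched; I handed the job in at about 9.3 s, and no verdict came back.

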